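# Move the filling spout over the steel vessel and relock its indexing plunger

## Task

The filling spout is locked over the yellow drip cup in the middle of its rail. Pull up the orange T-handle of the locking plunger and give it a quarter turn anticlockwise (seen from above) so that it stays out, slide the carriage along the rail until the spout is over the open stainless steel vessel (not the blue beaker), then turn the handle back so that the plunger drops fully home there, and let go. Leave the vessel and the beaker standing where they are.

Things in the scene. Friction and masses are not known exactly. Their poses are not given: they have to be found in the camera images.
- rail: Fixed rail: dark steel bar 370 mm long, 44 wide, top at 95 mm, end blocks 99 mm high. Origin under its middle at bench height; y axis along the rail (slide direction), x axis towards spout and vessels. Locking slots at y = -120, 0, +120 mm, countersunk: a plunger let down within 9 mm of a slot centres itself and the carriage when let go. Fixed yellow drip cup (60 wide, 49 high) at x = 115, y = 0.
- carriage (a joint): Position of the aluminium carriage along the rail's y axis, m: 0 at the middle slot (start), -0.12 and +0.12 at the other slots, stops at +-0.135. Block 70 mm long, top 131 mm above the bench. Held while the plunger is home; freed, it slides with about 1 N and can be drawn along by the gripped T-handle.
- plunger (a joint): Height of plunger and T-handle above home, m: 0 home (locked), stop at 0.030. A spring pulls it down, 5 N at home, 9 N at the stop. The handle turns past 0.4 rad only when lifted 17.5 mm or more (22 to 25 mm suits); once turned and let go it rests out at 17 mm, its tip clear of the bar.
- handle (a joint): Turn of the T-handle, rad, growing anticlockwise seen from above: 0 locked (bar of the T along the rail), stop at 1.6 (bar across the rail). Beyond 0.8 the plunger stays out by itself (1.2 to 1.5 suits); turned back below 0.4 and let down, it drops home. Turns lightly (0.02 N m) and stays where left.
- handle_grip (a point): Centre of the orange bar of the T-handle, on the plunger axis above the carriage's middle, 183 mm above the bench when home. The bar is 56 mm long (this point's y axis), 13 wide (its x axis: grip across it, from above), 24 high. Beneath it a round neck 20 mm wide, then a thin stem; the 36 mm collar's top is 32 mm below this point at home. It rises, turns and slides with the handle.
- spout_tip (a point): Centre of the mouth of the spout, a grey pipe with brass nuts that leaves the carriage level (9 to 35 mm above the bar) and ends pointing down, 115 mm to the rail's +x side of the plunger axis, 95 mm above the bench. It moves with the carriage.
- pot: The open stainless steel vessel, round, 92 mm across the rim, 78 mm high, 0.35 kg, standing loose. Origin at the centre of its underside. It stands at one end station of the rail (about x = 115, y = +120 or -120 mm in the rail's frame); which end varies.
- beaker: The blue plastic beaker, round, 88 mm across the rim, 74 mm high, 0.15 kg, standing loose at the rail's other end station. Origin at the centre of its underside.
There are look-alikes about, which are no part of the job. Several things look just like the pot: the one meant starts farthest from the robot's base. Of the things that look like the beaker, the larger one is meant.

How it is judged:
By the outcome, as a careful person would: the job done as asked, in the order asked, and still so for the second after the job is handed in, with the robot touching nothing.
It also fails if it takes over 43 s, if anything falls off the work surface, if the arm or the gripper's body presses on something with over 40 N, if the wrist force passes 120 N, or if a joint passes its speed limit or range.

## Robot

A 6-joint arm with a two-finger parallel gripper is mounted at the origin on the work surface. World frame = base frame: x ahead of the robot, y to its left, z up, the work surface at z = 0. Lengths are in m, angles in rad, forces in N, time in s.
With the tool pointing down it reaches from about 0.275 to 1 m from the base axis. Payload 8.4 kg.
Tool frame: the origin (TCP) lies on the centre line of the jaws, within the pads' length; the fingertips stand 14 mm ahead of it and the grasp point (between the pads) lies 5 mm behind it; z points along the fingers, y is the line along which they close (so a half turn about z gives the same grasp; the last joint's range is limited). The gripper opens to 85 mm and grips with 20 to 120 N. Pads are 22 mm wide; open, the fingers measure 114 mm over their backs; the gripper's body (76 mm by 85 mm) begins 54 mm behind the grasp point. The pads swing forward as they close: fully open they stand 13 mm farther back than shut.
Start: joints at [-1.252, 0.353, 1.633, -0, 1.155, -0.002], TCP at [0.197, -0.593, 0.245] pointing down, gripper open.
Joint ranges: [-2.63, 2.63], [-0.92, 2.1], [0.06, 2.66], [-1.3, 4.44], [0, 2.69], [-3.02, 3.02]. Speed limits (rad/s): [2.22, 2.22, 2.79, 3.14, 3.14, 3.14].

## Interface

Orientations are given as a unit quaternion [x, y, z, w].
In Python, from cell import observe, eyes, sign_off gives the robot as it stands.
- The arm moves only by the tool play_rows, never from a script. Its argument "commands" is one flat list of numbers, 7 for each row, row after row: the shift along the world's x, y, z in m, then the turn, a rotation vector about the world's x, y, z in degrees, then the finger opening in m, from 0 to 0.0854. A call has 1 to 5 rows; each row is the pose to reach, as a shift and turn from the pose commanded when the call began; what a row does not reach only later rows make up. A row lasts 1/8 s, in which the tool goes at most 62.5 mm and 10.7 degrees, less where a joint would pass 70% of its speed; a pose out of reach is approached as far as the arm can. A call with a gripper value outside its range is refused whole. The fingers move at their own pace and stop on an object; "grip_force" is the grip in N (left out, the last holds). Time passes only in rows, so rows that repeat a pose let the fingers close. It gives the time, the measured TCP pose, the force, the opening and the grip force at its end, in the units of the state.
- observe(): the state, without advancing time (a new reading comes with each control period).
- eyes.camera(name): name is "side" or "top" or "wrist"; returns a dict with "img" (480x640x3 uint8, blue, green, red), "fx", "fy", "cx", "cy" (pixels), "camera_from_world" (4x4, takes a point from world to camera coordinates). Camera axes: x right, y down, z forward; pixel columns grow to the right and rows downward; lengths in m; the calibration is good to about 2 mm. A picture is of the moment at which its call begins. There is no depth.
- sign_off(): hands the job in; it is judged then, once.
Trained networks look in the newest picture that a camera, given by its name, has taken for a name from the list of things; names that differ only in an ending like _2 or _b are one class to them, and where a whole thing is asked for, a point or a joint stands for the part that bears it (a point fixed in the world has none). Each returns a list of dicts, best first, with "conf" (0 to 1); they miss things now and then, are a little off and sometimes report something else, mostly with a low value. They report only what shows in the picture. A call takes as long as a camera call. They do not tell look-alikes from the thing itself.
- eyes.search_frame(camera, target): "pixel" ([column, row] in pixels, amid what is visible of it).
- eyes.masks_of(camera, target): "pixels" (480x640 bool, what is visible of it) and "pixel" ([column, row] in pixels, amid what is visible of it).
The state is a dict: "time": time; "joint_pos": joint angles; "joint_velocities": joint speeds; "tau": joint torques, N m; "tool_pos": TCP position; "ee_rot": TCP orientation; "wrist_force": force on the tool from outside, world axes, zero at the start; "moment": the same for the moment, N m; "gripper_width": finger opening in m; "gripper_force": force on a finger pad.
Only numpy, scipy, OpenCV 4.12 (cv2) and the standard library are available. Lean on these libraries where they do the work, as an engineer would, in place of code of your own. Each camera call takes 0.05 s, during which the arm holds its last target. There are 200 camera calls.

## Working session

There is one attempt and no reset: what is moved stays moved. The work goes in short steps, Python scripts to look and compute and a tool call to move; the robot and the scene stay as the last step left them, time stands still between calls to the robot, and variables do not carry over. Pictures are saved under pics/ and viewed, at most 10 in all, crops included, and the job is handed in when it is done.

Besides the shell and the picture viewer there is one more tool, called after "Emit:" as name(argument=value, ...) on one line, values as JSON. play_rows: Moves the arm, as the interface text tells. Its arguments: {"type":"object","properties":{"commands":{"type":"array"},"grip_force":{"type":"number"}},"required":["commands"]}

```bash
mkdir -p pics; ls; cat > h.py <<'E'
import numpy as np, cv2
from cell import observe, eyes, sign_off
def ray(c,p):
    T=np.array(c["camera_from_world"]);R=T[:3,:3];o=-R.T@T[:3,3]
    d=R.T@np.array([(p[0]-c["cx"])/c["fx"],(p[1]-c["cy"])/c["fy"],1]);return o,d
def onz(c,p,z):
    o,d=ray(c,p);return o+d*(z-o[2])/d[2]
def tri(rs):
    A=0;b=0
    for o,d in rs:
        d=d/np.linalg.norm(d);P=np.eye(3)-np.outer(d,d);A=A+P;b=b+P@o
    x=np.linalg.solve(A,b);return x,[np.linalg.norm(np.cross(x-o,d/np.linalg.norm(d))) for o,d in rs]
def proj(c,X):
    T=np.array(c["camera_from_world"]);q=T[:3,:3]@X+T[:3,3];return c["cx"]+c["fx"]*q[0]/q[2],c["cy"]+c["fy"]*q[1]/q[2]
E
python3 - <<'E'
from h import *
np.set_printoptions(precision=3,suppress=True)
o=observe();print(o)
for n in("top","side"):
    c=eyes.camera(n);cv2.imwrite(f"pics/{n}0.png",c["img"])
    for t in("rail","carriage","handle_grip","spout_tip","pot","beaker"):
        print(n,t,[(np.round(d["pixel"]).tolist(),round(d["conf"],2)) for d in eyes.search_frame(n,t)][:5])
    for t in ("pot","beaker","handle_grip"):
        z={"pot":.078,"beaker":.074,"handle_grip":.183}[t]
        for d in eyes.masks_of(n,t): print(n,t,d["pixel"],d["conf"],d["pixels"].sum(),onz(c,d["pixel"],z))
E
```

```text
pics
{'time': 0.0, 'joint_pos': array([-1.252,  0.354,  1.634, -0.   ,  1.155, -0.002]), 'joint_velocities': array([-0.   ,  0.001,  0.   ,  0.002, -0.001, -0.001]), 'tau': array([  0.   , -60.525, -34.207,  -0.   ,   0.009,  -0.   ]), 'tool_pos': array([ 0.197, -0.593,  0.245]), 'ee_rot': array([ 0.987,  0.16 , -0.   , -0.001]), 'wrist_force': array([-0.465, -0.664,  0.154]), 'moment': array([ 0.011, -0.008,  0.026]), 'gripper_force': 0.0, 'gripper_width': 0.08549603457302371}
top rail [([321.0, 240.0], 0.95)]
top carriage [([321.0, 236.0], 0.86)]
top handle_grip [([322.0, 238.0], 0.67), ([325.0, 237.0], 0.58)]
top spout_tip [([324.0, 236.0], 0.65), ([324.0, 238.0], 0.61), ([320.0, 241.0], 0.51)]
top pot [([261.0, 201.0], 0.94), ([174.0, 289.0], 0.86)]
top beaker [([370.0, 181.0], 0.81), ([443.0, 177.0], 0.79)]
top pot [262.5, 200.7] 0.95 1346 [0.562 0.097 0.078]
top pot [175.2, 287.8] 0.87 1472 [0.371 0.274 0.078]
top beaker [441.5, 177.7] 0.67 635 [ 0.623 -0.288  0.074]
top beaker [325.5, 235.7] 0.66 234 [ 0.49  -0.04   0.074]
top beaker [370.8, 179.1] 0.65 1307 [ 0.616 -0.135  0.074]
top handle_grip [325.9, 236.2] 0.8 230 [ 0.477 -0.039  0.183]
side rail [([343.0, 262.0], 0.86)]
side carriage []
side handle_grip [([344.0, 202.0], 0.49)]
side spout_tip [([342.0, 229.0], 0.62)]
side pot [([391.0, 365.0], 0.84), ([292.0, 293.0], 0.77)]
side beaker [([299.0, 203.0], 0.9), ([293.0, 231.0], 0.66)]
side pot [291.0, 292.1] 0.66 2182 [0.558 0.143 0.078]
side pot [390.0, 363.3] 0.55 3091 [0.367 0.307 0.078]
side beaker [294.4, 201.4] 0.86 329 [ 0.625 -0.235  0.074]
side beaker [287.9, 227.9] 0.67 1071 [ 0.614 -0.102  0.074]
side handle_grip [344.1, 200.5] 0.57 137 [ 0.48  -0.041  0.183]
side handle_grip [346.6, 204.2] 0.46 180 [ 0.473 -0.025  0.183]
```

View pics/top0.png

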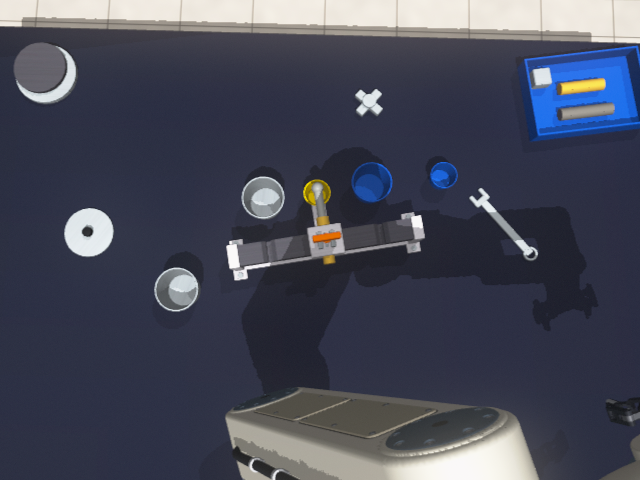

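View pics/side0.png

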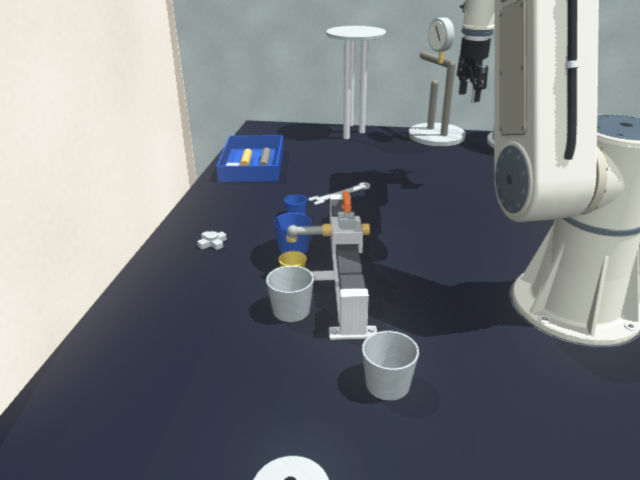

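```bash
python3 - <<'E'
from h import *
np.set_printoptions(precision=3,suppress=True)
cs={n:eyes.camera(n) for n in("top","side")}
m={}
for n in cs:
    L=eyes.masks_of(n,"handle_grip")
    for d in L:
        im=cs[n]["img"];hsv=cv2.cvtColor(im,cv2.COLOR_BGR2HSV)
        px=np.argwhere(d["pixels"]);print(n,d["pixel"],d["conf"],px.min(0),px.max(0))
    hsv=cv2.cvtColor(cs[n]["img"],cv2.COLOR_BGR2HSV)
    o=((hsv[...,0]>=4)&(hsv[...,0]<=19)&(hsv[...,1]>150)&(hsv[...,2]>110)).astype(np.uint8)
    k,lab,st,ce=cv2.connectedComponentsWithStats(o)
    for i in range(1,k):
        if st[i,4]>25:
            print(n,"orange",st[i],ce[i]); p=np.argwhere(lab==i)[:,::-1].astype(np.float32);print(cv2.minAreaRect(p))
im=cs["top"]["img"][150:320,230:400];cv2.imwrite("pics/crop.png",cv2.resize(im,(595,595),interpolation=cv2.INTER_CUBIC))
# rail axis from top mask: 
for d in eyes.masks_of("top","rail")[:1]:
    p=np.argwhere(d["pixels"])[:,::-1].astype(np.float32);r=cv2.minAreaRect(p);print(r);print([onz(cs["top"],q,.095) for q in cv2.boxPoints(r)])
E
```

```text
top [327.6, 236.9] 0.55 [231 312] [244 340]
top orange [313 232  28  11 205] [326.312 236.844]
((326.5487976074219, 237.43902587890625), (9.165818214416504, 27.497453689575195), 83.6598129272461)
side orange [342 191   9  21 127] [346.48  202.024]
((346.0, 201.0), (20.0, 8.0), 90.0)
((322.4512939453125, 222.20823669433594), (86.6367416381836, 197.29330444335938), 81.07869720458984)
[array([0.569, 0.19 , 0.095]), array([ 0.647, -0.223,  0.095]), array([ 0.464, -0.252,  0.095]), array([0.389, 0.153, 0.095])]
```

View pics/crop.png

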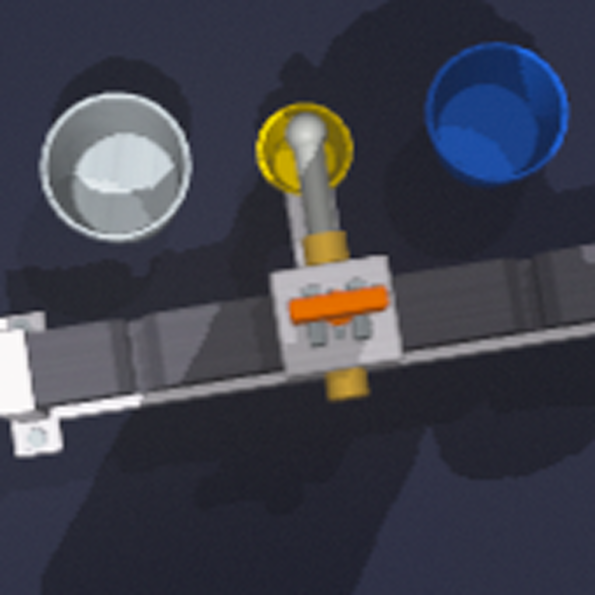

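Candidates: pot (262,200) vs. look-alike (175,289); the first is farther from the base, stands at the rail's left station, and is confirmed by the crop. Beaker: (371,181) vs. the small one (443,176). The handle is the orange bar at (326,237), with its bar along the rail.

```bash
python3 - <<'E'
from h import *
np.set_printoptions(precision=4,suppress=True)
t=eyes.camera("top");s=eyes.camera("side")
print("handle",tri([ray(t,(326.3,237)),ray(s,(346.5,202))]))
# bar ends, end blocks (white tops) in top
a,b=onz(t,(313.5,239),.195),onz(t,(340,235),.195);print("bar",a,b,np.linalg.norm(a-b),np.degrees(np.arctan2(-(a-b)[0],(a-b)[1])))
hsv=cv2.cvtColor(t["img"],cv2.COLOR_BGR2HSV)
w=((hsv[...,1]<40)&(hsv[...,2]>195)).astype(np.uint8)
for x0,x1,y0,y1 in((220,250,235,272),(405,430,208,245)):
    p=np.argwhere(w[y0:y1,x0:x1])[:,::-1]+[x0,y0];q=p.mean(0);print(q,len(p),onz(t,q,.099))
e=[onz(t,p,.099) for p in((235,254),(417,228))];print(e,np.linalg.norm(e[0]-e[1]),np.degrees(np.arctan2(-(e[0]-e[1])[0],(e[0]-e[1])[1])), (e[0]+e[1])/2)
print(np.array(t["camera_from_world"]))
w=eyes.camera("wrist");print(np.array(w["camera_from_world"]),w["fx"])
E
```

```text
handle (array([ 0.4752, -0.0397,  0.1804]), [np.float64(0.00040352091969601974), np.float64(0.0004035209196960248)])
bar [ 0.4694 -0.0148  0.195 ] [ 0.4786 -0.0658  0.195 ] 0.051816785229912496 10.206504151405127
[234.0769 257.2238] 286 [0.4371 0.1497 0.099 ]
[416.8254 221.5556] 126 [ 0.5226 -0.2305  0.099 ]
[array([0.4439, 0.1481, 0.099 ]), array([ 0.509, -0.231,  0.099])] 0.38465266163725187 9.743652278098711 [ 0.4764 -0.0414  0.099 ]
[[ 0.0274 -0.9996  0.0009 -0.027 ]
 [-0.9912 -0.0273 -0.1296  0.5159]
 [ 0.1296  0.0027 -0.9916  1.2936]
 [ 0.      0.      0.      1.    ]]
[[ 0.3166 -0.9486 -0.0003 -0.6251]
 [-0.9123 -0.3046  0.2737 -0.0367]
 [-0.2597 -0.0864 -0.9618  0.378 ]
 [ 0.      0.      0.      1.    ]] 376.15094175448365
```

Emit:
play_rows(commands=[0.139,0.276,0.04,0,0,41,0.085,0.139,0.276,0.04,0,0,41,0.085,0.139,0.276,0.04,0,0,41,0.085,0.139,0.276,0.04,0,0,41,0.085,0.139,0.276,0.04,0,0,41,0.085])

```text
time: 2.02
tool_pos: [0.3367, -0.3154, 0.2858]
ee_rot: [0.868, 0.496, 0.0, 0.0]
wrist_force: [0.9, -0.8, -0.5]
gripper_width: 0.085
gripper_force: 0.0
```

Emit:
play_rows(commands=[0.139,0.277,0.0,0,0,41,0.085,0.139,0.277,0.0,0,0,41,0.085,0.139,0.277,0.0,0,0,41,0.085,0.139,0.277,0.0,0,0,41,0.085,0.139,0.277,0.0,0,0,41,0.085])

```text
time: 2.65
tool_pos: [0.4758, -0.0381, 0.2857]
ee_rot: [0.639, 0.769, 0.0, 0.0]
wrist_force: [0.2, -1.4, 0.1]
gripper_width: 0.085
gripper_force: 0.0
```

```bash
cat > look.py <<'E'
from h import *
from scipy.spatial.transform import Rotation as R
import sys
np.set_printoptions(precision=4,suppress=True)
def orange(c):
    hsv=cv2.cvtColor(c["img"],cv2.COLOR_BGR2HSV)
    o=((hsv[...,0]>=4)&(hsv[...,0]<=19)&(hsv[...,1]>150)&(hsv[...,2]>110)).astype(np.uint8)
    k,lab,st,ce=cv2.connectedComponentsWithStats(o);out=[]
    for i in range(1,k):
        if st[i,4]>80: out.append((st[i].tolist(),ce[i],cv2.minAreaRect(np.argwhere(lab==i)[:,::-1].astype(np.float32))))
    return out
o=observe();Rm=R.from_quat(o["ee_rot"]).as_matrix()
print("t",o["time"],"tcp",o["tool_pos"],"y-axis ang",np.degrees(np.arctan2(Rm[1,1],Rm[0,1])),"zaxis",Rm[:,2],"q",o["joint_pos"],"F",o["wrist_force"],"w",o["gripper_width"])
c=eyes.camera("wrist");cv2.imwrite(f"pics/{sys.argv[1]}.png",c["img"])
for d in eyes.search_frame("wrist","handle_grip"): print("net",d["pixel"],d["conf"],onz(c,d["pixel"],.195))
for st,ce,r in orange(c):
    print(st,ce,r,onz(c,ce,.195),[onz(c,q,.195)[:2] for q in cv2.boxPoints(r)])
E
python3 look.py w1
```

```text
t 2.65 tcp [ 0.4758 -0.0381  0.2857] y-axis ang 10.520899043302004 zaxis [ 0.0011 -0.0002 -1.    ] q [-0.0829  0.078   1.8919 -0.0001  1.1706 -0.2665] F [ 0.1689 -1.374   0.0525] w 0.08497818294334918
net [311.8, 237.0] 0.77 [ 0.4749 -0.0315  0.195 ]
[298, 197, 28, 88, 1175] [311.2698 233.6621] ((310.9546813964844, 239.81637573242188), (27.073505401611328, 86.48370361328125), 4.5739216804504395) [ 0.4742 -0.0295  0.195 ] [array([ 0.4694, -0.0623]), array([ 0.464 , -0.0079]), array([ 0.4798, -0.0063]), array([ 0.4863, -0.0606])]
```

View pics/w1.png

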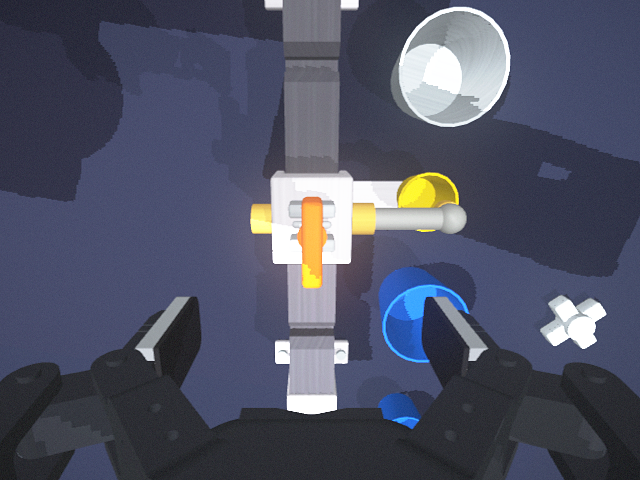

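```bash
python3 - <<'E'
from h import *
from scipy.optimize import least_squares
np.set_printoptions(precision=4,suppress=True)
cs=[eyes.camera(n) for n in("top","side","wrist")]
def lim(c,x,y,z,a,h=(.0065,.028,.012)):
    u=np.array([np.cos(a),np.sin(a),0]);v=np.array([-np.sin(a),np.cos(a),0])
    P=[proj(c,np.array([x,y,z])+i*h[0]*u+j*h[1]*v+np.array([0,0,k*h[2]])) for i in(-1,1) for j in(-1,1) for k in(-1,1)]
    P=np.array(P);return np.r_[P.min(0),P.max(0)]
obs=[np.array([313,232,341,243.]),np.array([342,191,351,212.]),np.array([301.5,197,322.5,288.])]
a=np.radians(10.5)
def f(p,use=(0,1,2)): return np.concatenate([(lim(cs[i],*p,a)-obs[i])*(1,1,1,.7)*(1 if i<2 else .5) for i in use])
for use in((0,1),(2,),(0,1,2)):
    r=least_squares(f,[.475,-.038,.183],args=(use,),x_scale=.01);print(use,r.x,r.fun)
# rail slots check: pot/beaker from wrist
for n in("pot","beaker"):
    for d in eyes.masks_of("wrist",n): print(n,d["pixel"],d["conf"],onz(cs[2],d["pixel"],.04))
E
```

```text
(0, 1) [ 0.4747 -0.0408  0.1804] [-0.7848 -0.7184  0.8284  0.4017  0.4451 -0.5835  0.015   1.0012]
(2,) [ 0.476  -0.0419  0.1733] [-0.0336  0.0086  0.0336 -0.0119]
(0, 1, 2) [ 0.4753 -0.0405  0.18  ] [-0.9401 -0.9909  0.6602  0.2107  0.1525 -0.3446 -0.294   1.1738 -0.5116
 -0.2361 -0.1198  0.7262]
pot [451.3, 68.0] 0.96 [0.5783 0.1055 0.04  ]
beaker [406.1, 305.7] 0.97 [ 0.5979 -0.1336  0.04  ]
beaker [402.4, 410.3] 0.73 [ 0.628  -0.2667  0.04  ]
```

Emit:
play_rows(commands=[-0.0005,-0.0025,-0.05,0,0,0,0.085,-0.0005,-0.0025,-0.09,0,0,0,0.085,-0.0005,-0.0025,-0.107,0,0,0,0.06,-0.0005,-0.0025,-0.107,0,0,0,0.03,-0.0005,-0.0025,-0.107,0,0,0,0.02], grip_force=60)

```text
time: 3.62
tool_pos: [0.475, -0.0434, 0.1792]
ee_rot: [0.641, 0.768, 0.0, 0.0]
wrist_force: [0.0, 0.3, -0.3]
gripper_width: 0.032
gripper_force: 0.0
```

Emit:
play_rows(commands=[0,0,0,0,0,0,0.005,0,0,0,0,0,0,0.005,0,0,0,0,0,0,0.005,0,0,0,0,0,0,0.005], grip_force=60)

```text
time: 4.12
tool_pos: [0.4764, -0.0428, 0.1798]
ee_rot: [0.64, 0.768, 0.001, 0.002]
wrist_force: [2.8, -0.5, 7.4]
gripper_width: 0.0155
gripper_force: 58.5
```

```bash
python3 look.py w2
```

```text
t 4.125 tcp [ 0.4764 -0.0428  0.1798] y-axis ang 10.39131486527923 zaxis [ 0.0042 -0.0005 -1.    ] q [-0.0926  0.204   2.006  -0.0001  0.9274 -0.2739] F [ 2.8024 -0.4681  7.3653] w 0.015455046230496136
net [314.4, 306.3] 0.86 [ 0.4748 -0.0297  0.195 ]
[291, 233, 42, 158, 4878] [313.5451 298.8243] ((311.5, 311.5), (157.0, 41.0), 90.0) [ 0.474  -0.0271  0.195 ] [array([ 0.463 , -0.0064]), array([ 0.4755, -0.0041]), array([ 0.4869, -0.0605]), array([ 0.4726, -0.0631])]
```

View pics/w2.png

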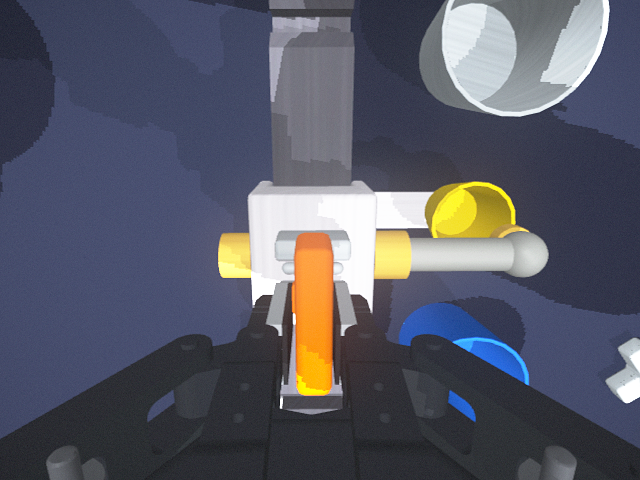

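Emit:
play_rows(commands=[0.001,0.002,0.0,0,0,0,0.035,0.001,0.002,0.007,0,0,0,0.035,0.001,0.002,0.007,0,0,0,0.005,0.001,0.002,0.007,0,0,0,0.005,0.001,0.002,0.007,0,0,0,0.005], grip_force=60)

```text
time: 4.85
tool_pos: [0.4765, -0.0406, 0.1862]
ee_rot: [0.64, 0.768, 0.001, 0.001]
wrist_force: [1.7, 0.1, 9.3]
gripper_width: 0.0117
gripper_force: 69.6
```

Emit:
play_rows(commands=[0,0,0,0,0,0,0.005,0,0,0,0,0,0,0.005], grip_force=60)

```text
time: 5.1
tool_pos: [0.4765, -0.0406, 0.1862]
ee_rot: [0.64, 0.768, 0.001, 0.001]
wrist_force: [0.0, -0.4, 8.9]
gripper_width: 0.0116
gripper_force: 69.6
```

Emit:
play_rows(commands=[0,0,0.008,0,0,0,0.005,0,0,0.016,0,0,0,0.005,0,0,0.024,0,0,0,0.005,0,0,0.024,0,0,0,0.005])

```text
time: 5.6
tool_pos: [0.476, -0.0406, 0.2096]
ee_rot: [0.64, 0.768, 0.0, 0.001]
wrist_force: [5.6, 0.2, -8.6]
gripper_width: 0.0115
gripper_force: 65.3
```

```bash
python3 - <<'E'
from h import *
s=eyes.camera("side");hsv=cv2.cvtColor(s["img"],cv2.COLOR_BGR2HSV)
o=((hsv[...,0]>=4)&(hsv[...,0]<=19)&(hsv[...,1]>150)&(hsv[...,2]>110)).astype(np.uint8)
k,l,st,ce=cv2.connectedComponentsWithStats(o);print([(a.tolist(),b) for a,b in zip(st[1:],ce[1:]) if a[4]>10])
print(observe()["tool_pos"],observe()["wrist_force"],proj(s,np.array([.4755,-.0405,.195])),proj(s,np.array([.4755,-.0405,.219])))
cv2.imwrite("pics/s1.png",cv2.resize(s["img"][130:290,260:430],None,fx=3.5,fy=3.5))
E
```

```text
[([344, 181, 7, 21, 109], array([347.09174312, 191.34862385]))]
[ 0.47602249 -0.04054679  0.209287  ] [ 5.4390989   0.44005366 -8.40380116] (np.float64(346.32432489456335), np.float64(195.36510174481728)) (np.float64(346.50186619808113), np.float64(184.60365315498663))
```

View pics/s1.png

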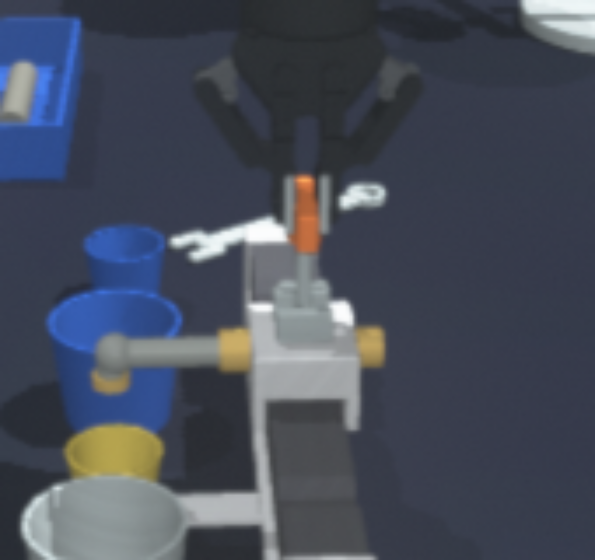

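Emit:
play_rows(commands=[0.0005,0,0,0,0,10,0.005,0.0005,0,0,0,0,20,0.005,0.0005,0,0,0,0,30,0.005,0.0005,0,0,0,0,40,0.005,0.0005,0,0,0,0,40,0.005])

```text
time: 6.28
tool_pos: [0.4773, -0.0403, 0.2093]
ee_rot: [0.338, 0.941, 0.001, 0.001]
wrist_force: [8.4, 2.3, -8.5]
gripper_width: 0.0118
gripper_force: 63.9
```

Emit:
play_rows(commands=[0,0,0,0,0,10,0.005,0,0,0,0,0,20,0.005,0,0,0,0,0,30,0.005,0,0,0,0,0,39,0.005,0,0,0,0,0,39,0.005])

```text
time: 6.9
tool_pos: [0.478, -0.0403, 0.2095]
ee_rot: [0.004, 1.0, 0.0, 0.002]
wrist_force: [9.9, 2.9, -8.2]
gripper_width: 0.0119
gripper_force: 63.4
```

```bash
python3 - <<'E'
from h import *
o=observe();print(o["time"],o["tool_pos"],o["wrist_force"],o["moment"],o["joint_pos"],o["gripper_width"])
E
```

```text
6.9 [ 0.47804288 -0.04027075  0.2095408 ] [ 9.89482154  2.93227979 -8.23343663] [ 0.54518534 -2.22779687  0.00929855] [-8.78639311e-02  1.65873419e-01  1.97511433e+00  1.20790163e-03
  9.96319391e-01 -1.65045019e+00] 0.011921509554983039
```

Emit:
play_rows(commands=[-0.002,0.015,0,0,0,0,0.005,-0.005,0.03,0,0,0,0,0.005,-0.008,0.045,0,0,0,0,0.005,-0.01,0.059,0,0,0,0,0.005,-0.01,0.059,0,0,0,0,0.005])

```text
time: 7.52
tool_pos: [0.4669, 0.0194, 0.2092]
ee_rot: [0.005, 1.0, 0.0, 0.001]
wrist_force: [7.2, 1.9, -8.2]
gripper_width: 0.0115
gripper_force: 60.5
```

Emit:
play_rows(commands=[-0.002,0.015,0,0,0,0,0.005,-0.005,0.03,0,0,0,0,0.005,-0.008,0.045,0,0,0,0,0.005,-0.01,0.059,0,0,0,0,0.005,-0.01,0.059,0,0,0,0,0.005])

```text
time: 8.15
tool_pos: [0.4562, 0.0782, 0.209]
ee_rot: [0.005, 1.0, 0.0, 0.0]
wrist_force: [5.8, 1.5, -8.1]
gripper_width: 0.0119
gripper_force: 60.9
```

```bash
python3 - <<'E'
from h import *
np.set_printoptions(precision=4,suppress=True)
o=observe();print(o["time"],o["tool_pos"],o["wrist_force"],o["moment"])
u=np.array([-np.sin(np.radians(10.5)),np.cos(np.radians(10.5))]);print("slide",(o["tool_pos"][:2]-[.4765,-.0406])@u)
for n in("side","top"):
    c=eyes.camera(n)
    for t in("pot","beaker","spout_tip","handle_grip"): print(n,t,[(d["pixel"],d["conf"]) for d in eyes.search_frame(n,t)])
cv2.imwrite("pics/w3.png",eyes.camera("wrist")["img"])
E
```

```text
8.15 [0.4562 0.0782 0.209 ] [ 5.8399  1.5325 -8.1421] [ 0.418  -1.0812 -0.0157]
slide 0.12053570946028679
side pot [([292.0, 295.4], 0.86), ([389.7, 365.0], 0.72)]
side beaker [([295.2, 202.9], 0.86), ([292.0, 233.5], 0.79)]
side spout_tip [([343.0, 260.4], 0.72)]
side handle_grip [([357.8, 220.7], 0.55)]
top pot [([175.4, 286.2], 0.81), ([257.3, 185.6], 0.65)]
top beaker [([369.4, 183.4], 0.74), ([442.6, 175.0], 0.69)]
top spout_tip [([272.3, 262.8], 0.86)]
top handle_grip [([329.5, 236.2], 0.16)]
```

View pics/w3.png

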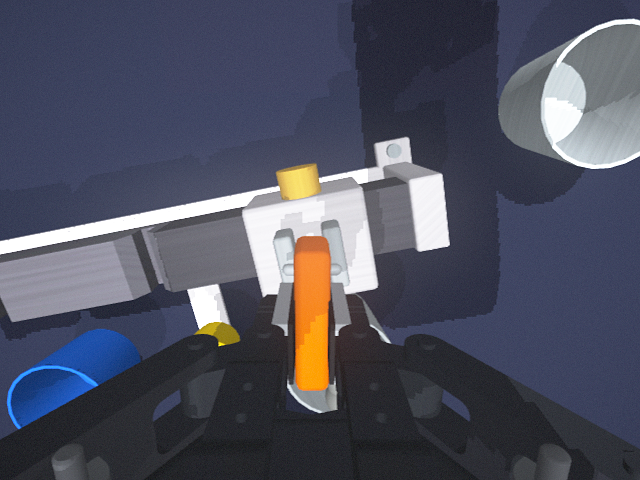

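The carriage is near the rail end, the bar lies across the rail at (312,310), and the pot at upper right is the look-alike; slide is about 0.1205 m. Turning back.

Emit:
play_rows(commands=[0,0,0,0,0,-10,0.005,0,0,0,0,0,-20,0.005,0,0,0,0,0,-30,0.005,0,0,0,0,0,-40,0.005,0,0,0,0,0,-40,0.005])

```text
time: 9.32
tool_pos: [0.4558, 0.0771, 0.2088]
ee_rot: [0.347, 0.938, -0.0, -0.0]
wrist_force: [5.1, -0.2, -7.8]
gripper_width: 0.0115
gripper_force: 60.9
```

Emit:
play_rows(commands=[0,0,0,0,0,-10,0.005,0,0,0,0,0,-20,0.005,0,0,0,0,0,-30,0.005,0,0,0,0,0,-39,0.005,0,0,0,0,0,-39,0.005])

```text
time: 9.95
tool_pos: [0.455, 0.0771, 0.2087]
ee_rot: [0.638, 0.77, -0.001, -0.001]
wrist_force: [0.8, -2.0, -9.1]
gripper_width: 0.0119
gripper_force: 61.2
```

Emit:
play_rows(commands=[0,0,-0.006,0,0,0,0.005,0,0,-0.012,0,0,0,0.005,0,0,-0.018,0,0,0,0.005,0,0,-0.02,0,0,0,0.005])

```text
time: 10.45
tool_pos: [0.4553, 0.0773, 0.1886]
ee_rot: [0.64, 0.768, -0.001, -0.001]
wrist_force: [-3.5, -1.5, -5.4]
gripper_width: 0.012
gripper_force: 61.6
```

Emit:
play_rows(commands=[0,0,-0.002,0,0,0,0.005,0,0,-0.002,0,0,0,0.03,0,0,-0.002,0,0,0,0.05,0,0,-0.002,0,0,0,0.05,0,0,-0.002,0,0,0,0.05])

```text
time: 11.08
tool_pos: [0.4565, 0.0775, 0.1876]
ee_rot: [0.64, 0.768, 0.0, 0.0]
wrist_force: [0.0, -0.6, -0.2]
gripper_width: 0.0502
gripper_force: 0.0
```

Emit:
play_rows(commands=[0,0,0.02,0,0,0,0.05,0,0,0.05,0,0,0,0.05,0,0,0.09,0,0,0,0.05,0,0,0.1,0,0,0,0.05,0,0,0.1,0,0,0,0.05])

```text
time: 11.7
tool_pos: [0.4563, 0.0774, 0.2876]
ee_rot: [0.64, 0.768, 0.001, 0.0]
wrist_force: [-0.3, 0.0, 0.9]
gripper_width: 0.0502
gripper_force: 0.0
```

```bash
python3 - <<'E'
from h import *
from scipy.optimize import least_squares
np.set_printoptions(precision=4,suppress=True)
o=observe();print(o["time"],o["tool_pos"],o["wrist_force"])
def orange(c):
    hsv=cv2.cvtColor(c["img"],cv2.COLOR_BGR2HSV)
    m=((hsv[...,0]>=4)&(hsv[...,0]<=19)&(hsv[...,1]>150)&(hsv[...,2]>110)).astype(np.uint8)
    k,l,st,ce=cv2.connectedComponentsWithStats(m);i=1+np.argmax(st[1:,4]);return st[i],ce[i]
s=eyes.camera("side");w=eyes.camera("wrist")
print(orange(s),orange(w))
def lim(c,x,y,z,a=np.radians(10.5),h=(.0065,.028,.012)):
    u=np.array([np.cos(a),np.sin(a),0]);v=np.array([-np.sin(a),np.cos(a),0])
    P=np.array([proj(c,np.array([x,y,z])+i*h[0]*u+j*h[1]*v+np.array([0,0,k*h[2]])) for i in(-1,1) for j in(-1,1) for k in(-1,1)]);return np.r_[P.min(0),P.max(0)]
ob=[np.r_[q[:2],q[:2]+q[2:4]] for q in (orange(s)[0],orange(w)[0])]
r=least_squares(lambda p:np.concatenate([(lim(s,*p)-ob[0]),(lim(w,*p)-ob[1])*.5]),[.455,.078,.183],x_scale=.01);print(r.x,r.fun)
for n in("pot","beaker"): print(n,[(d["pixel"],d["conf"]) for d in eyes.search_frame("side",n)])
cv2.imwrite("pics/fin.png",np.hstack([cv2.resize(s["img"][130:330,230:430],(400,400)),cv2.resize(w["img"],(400,300))[:, :] if 0 else cv2.copyMakeBorder(cv2.resize(w["img"],(400,300)),0,100,0,0,0)]))
E
```

```text
11.7 [0.4563 0.0774 0.2876] [-0.3205  0.0026  0.8573]
(array([347, 219,   9,  24, 156], dtype=int32), array([351.1218, 230.7885])) (array([296, 194,  26,  91, 591], dtype=int32), array([307.2115, 233.0051]))
[0.4538 0.0781 0.1811] [-0.8178 -1.1409 -0.1058  1.3075  0.755  -0.5903 -1.3395  0.6616]
pot [([289.5, 295.5], 0.62), ([391.4, 363.6], 0.57), ([346.6, 261.8], 0.57)]
beaker [([293.3, 229.7], 0.76), ([294.6, 203.7], 0.57)]
```

View pics/fin.png

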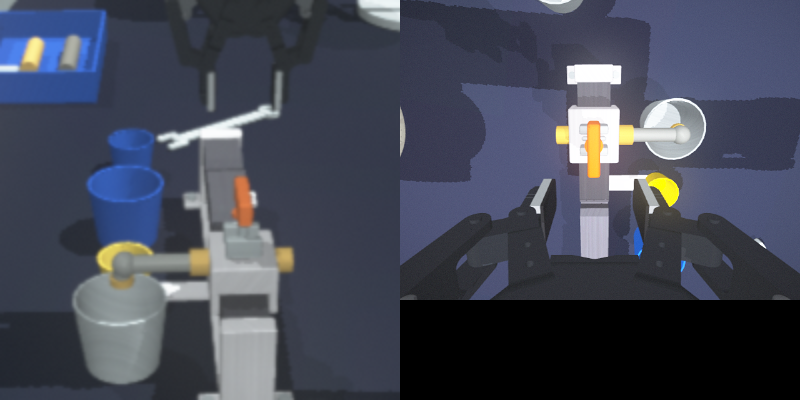

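The spout is over the steel vessel, and the handle height measures 0.181 m (0.180 at the start), so the plunger is home. The carriage moved 0.1205 m, and the gripper is clear.

```bash
python3 -c "
from cell import sign_off
print(sign_off())"
```

```text
the job is handed in; nothing more can be done
None
```

The job is handed in: the spout is locked over the stainless steel vessel with the plunger home, the gripper is clear, and the vessel and beaker look to be standing where they were (11.7 s used).

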